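# Latch the instrument case shut

## Task

The instrument case on the repair bench stands ajar: hook the loop of the draw latch on its top over the keeper on the lid shell and let it sit there with the lever still up, then press the lever down past centre until it lies fully home, so that the case is drawn shut and stays latched when you let go. Do not push the lever with more than 40 N, and leave the meter, the jar and the movement holder where they are.

Things in the scene. Friction and masses are not known exactly. Their poses are not given: they have to be found in the camera images.
- case: Black instrument case with aluminium edges standing on its hinge edge in two bench brackets; it cannot shift. Origin on the bench, below the lever pivot; z up, +x from the lever to the keeper (across the seam), y along the seam. Flat top at z 130 mm. Base shell x -72 to 22, y -120 to 120; lid shell x 24 to 86 when shut, same height. The latch lies across the seam on top, in the plane y = 0
- lid (a joint): bottom hinge (case x 23, z 8 mm) of the lid shell, rad: 0 shut, about 0.06 ajar as found (top 7 mm off towards +x). The packing inside springs it open: about 18 N at the keeper when ajar, rising to about 75 N when shut
- latch_lever (a joint): lever angle, rad: 0 flat on its stop, pointing to case -x; grows as it is raised; 1.57 upright; 2.0 forward stop, leaning towards the keeper. Stiff (0.06 N m), stays where left; 4 to 6 N on the loop's tab drag it. Hooked and tight (below about 1.1) it pushes back up to 12 N at 50 mm and springs up if let go. Past centre below 0.1; it snaps onto its hard stop only from about 0.06: end that press slowly
- lever_pivot (a point): pivot of the lever on the base shell: case x 0, y 0, z 144 mm; axis along case y. The steel lever is a plate 24 mm wide and 4 mm thick that reaches 70 mm from here; flat, its upper face is 4 mm above this point
- lever_press (a point): point on the upper (pressing) face of the lever, mid-width, 50 mm from the pivot along the lever
- loop_bar (a point): middle of the crossbar (7 mm thick, along y) of the steel loop: two 5 mm legs, 24 mm wide overall, swinging freely on a pin in the lever 16 mm from the pivot (towards the lever's free end); pin to bar 58 mm. Axes: x from pin to bar, z towards the tab's top. The loop falls by its own weight; as found it lies on top of the keeper, not hooked
- loop_tab (a point): grip point in the loop's finger tab: a steel plate standing on the crossbar, 8 mm thick, 26 mm wide (along y), 30 mm high, its mid-plane 7 mm beyond the bar (loop x); it reaches from 2.5 mm below to 27.5 mm above the bar's centre, this point is 20 mm above. Pinched across its 26 mm width, the fingers pass outside legs and keeper. Same axes as the bar
- keeper_seat (a point): centre of the crossbar when hooked; moves with the lid; axes as the case's. The keeper is a steel hook 13 mm wide: stem face 3.5 mm to -x of this point, lip reaching 0.5 mm to +x, lip underside 5 mm and top 9.5 mm above, floor plate 4.5 mm below. The bar must be 4 mm or more to +x to go down past the lip; with the lever at its forward stop it reaches about 8 mm beyond
- meter: grey hand-held meter lying on the bench, 150 x 78 x 34 mm, bystander. Origin under its centre
- jar: small clear jar with a white lid, 46 mm diameter, 45 mm high, bystander. Origin under its centre
- holder: aluminium watch-movement holder, stepped disc 52 mm diameter, 18 mm high, bystander. Origin under its centre

How it is judged:
By the outcome, as a careful person would: the job done as asked, in the order asked, and still so for the second after the job is handed in, with the robot touching nothing.
It also fails if it takes over 51 s, if anything falls off the work surface, if the arm or the gripper's body presses on something with over 40 N, if the wrist force passes 120 N, or if a joint passes its speed limit or range.

## Robot

A 6-joint arm with a two-finger parallel gripper is mounted at the origin on the work surface. World frame = base frame: x ahead of the robot, y to its left, z up, the work surface at z = 0. Lengths are in m, angles in rad, forces in N, time in s.
With the tool pointing down it reaches from about 0.4 to 0.825 m from the base axis. Payload 7 kg.
Tool frame: the origin (TCP) lies at the centre of the arm's flange, where the gripper is bolted on; the fingertips stand 178 mm ahead of it and the grasp point (between the pads) lies 159 mm ahead of it (arm.tip_reach is the distance from the TCP to the fingertips, in m); z points along the fingers, y is the direction in which the jaws open and shut (so a half turn about z gives the same grasp; the last joint's range is limited). The gripper opens to 88 mm and grips with 3 to 60 N. Pads are 19 mm wide; open, the fingers measure 130 mm over their backs; the gripper's body (78 mm by 193 mm) begins 47 mm behind the grasp point.
Start: joints at [-0.91, 0.359, 0.012, 0, -1.224, -0.288], TCP at [0.246, -0.629, 0.405] pointing down, gripper open.
Joint ranges: [-3.07, 3.07], [-1.43, 2.12], [-1.02, 1.25], [-3.03, 1.67], [-3.05, -0], [-3.03, 3.03]. Speed limits (rad/s): [2.39, 2.39, 3.01, 3.14, 3.14, 3.14].

## Interface

Orientations are given as [roll, pitch, yaw] about the fixed x, y, z axes, in that order (R = Rz(yaw) Ry(pitch) Rx(roll)).
In Python, from station import arm gives the robot as it stands.
- The arm moves only by the shell command python3 -m inch 'ROWS' [OPENING] [FORCE]. ROWS is JSON, a list that holds one entry, the list of rows, each a list of 6 numbers: the shift along the world's x, y, z in units of 200 mm (1.0 is 200 mm), then the turn, a rotation vector about the world's x, y, z in units of 180 degrees (1.0 is 180 degrees). A call has 1 to 8 rows; each row is the pose to reach, as a shift and turn from the pose commanded when the call began, turning the shorter way round; what a row does not reach only later rows make up. A row lasts 1/8 s, in which the tool goes at most 62.5 mm and 10.7 degrees, less where a joint would pass 70% of its speed; a pose out of reach is approached as far as the arm can. A call with a number of a shift or a turn outside -1 to 1 is refused whole. A call with a gripper value outside its range is refused whole. OPENING is the finger opening in mm, from 0 to 87.6, set as the call begins (- or left out, the last holds). The fingers move at their own pace and stop on an object; FORCE is the grip in N (left out, the last holds). Time passes only in rows, so rows that repeat a pose let the fingers close. It gives the time, the measured TCP pose, the force and the opening at its end, in the units of the state.
- arm.get_state(): the state, without advancing time (a new reading comes with each control period).
- arm.grab_frame(name): name is "scene" or "top" or "wrist"; returns the picture (400x640x3 uint8, blue, green, red); there is no depth.
- arm.camera_params(name): a dict with "vertical_fov" (degrees; the focal length in pixels is half the picture's height over the tangent of half this angle, whatever the lens; pixels are square), "cx", "cy" (the principal point, pixels), "k1" (the pictures are not rectified: a ray, as slopes to the right and down, at radius r is drawn at 1 + k1 r^2 times it, then the intrinsics apply), "pose" (4x4, takes a point from camera to world coordinates). Camera axes: x right, y down, z forward; pixel columns grow to the right and rows downward; lengths in m; the calibration is good to about 2 mm. A picture is of the moment at which its call begins: read the wrist's pose just before it. camera_params takes no time and is no camera call; for the wrist camera it gives the pose at the moment of the call.
- arm.job_done(): hands the job in, once; it reports no verdict.
Trained networks look in the newest picture that a camera, given by its name, has taken for a name from the list of things; names that differ only in an ending like _2 or _b are one class to them, and where a whole thing is asked for, a point or a joint stands for the part that bears it (a point fixed in the world has none). Each returns a list of dicts, best first, with "score" (0 to 1); they miss things now and then, are a little off and sometimes report something else, mostly with a low value. They report only what shows in the picture. A call takes as long as a camera call.
- arm.search_frame(target, camera): "box" ([left, top, right, bottom] in pixels, round what is visible of it).
- arm.regions_of(target, camera): "region" (400x640 bool, what is visible of it) and "box" ([left, top, right, bottom] in pixels, round what is visible of it).
The state is a dict: "t": time; "q": joint angles; "qd": joint speeds; "joint_efforts": joint torques, N m; "eef_pos": TCP position; "ee_rot": TCP orientation; "force": force on the tool from outside, world axes, zero at the start; "moment": the same for the moment, N m; "width": finger opening in m.
Only numpy, scipy, OpenCV 4.12 (cv2) and the standard library are available. Lean on these libraries where they do the work, as an engineer would, in place of code of your own. Each camera call takes 0.05 s, during which the arm holds its last target.

## Working session

There is one attempt and no reset: what is moved stays moved. The work goes in short steps, Python scripts to look and compute and a shell command to move; the robot and the scene stay as the last step left them, time stands still between calls to the robot, and variables do not carry over. Pictures are saved under pics/ and viewed, and the job is handed in when it is done.

```bash
ls; mkdir -p pics; cat > h.py <<'E'
import numpy as np, cv2
from station import arm
def snap(n,f):
    im=arm.grab_frame(n); cv2.imwrite('pics/'+f,im); return im
E
python3 - <<'E'
from h import *
print(arm.get_state())
for n in ("scene","top","wrist"):
    p=arm.camera_params(n); print(n,{k:np.round(v,4).tolist() for k,v in p.items()})
    snap(n,n+"0.png")
E
```

```text
pics
{'t': 0.0, 'q': array([-9.09881056e-01,  3.59370491e-01,  1.10391663e-02, -3.46071807e-04,
       -1.22408117e+00, -2.88116885e-01]), 'qd': array([ 0.00042417,  0.00067247, -0.00075111, -0.00027829,  0.00056002,
        0.00026328]), 'joint_efforts': array([-6.37036428e-04, -5.82716954e+01,  2.93052721e+01,  6.99712291e+00,
        6.82882121e-03, -1.67053158e-04]), 'eef_pos': array([ 0.24578408, -0.62844493,  0.4037252 ]), 'ee_rot': array([ 3.13995066e+00, -1.47353994e-04, -2.76891201e+00]), 'force': array([-0.34471691, -0.77985373, -0.19079065]), 'moment': array([ 0.03600411,  0.07350604, -0.0010016 ]), 'width': 0.08781582298740148}
scene {'vertical_fov': 48.6809, 'cx': 319.0376, 'cy': 201.872, 'k1': -0.0088, 'pose': [[0.8695, 0.4181, -0.2629, 0.8299], [0.4937, -0.7507, 0.439, -0.3813], [-0.0137, -0.5115, -0.8592, 0.9384], [0.0, 0.0, 0.0, 1.0]]}
top {'vertical_fov': 45.7794, 'cx': 322.2087, 'cy': 200.1842, 'k1': -0.0035, 'pose': [[0.0243, -0.9944, 0.1032, 0.4521], [-0.9996, -0.0227, 0.0159, 0.0384], [-0.0134, -0.1036, -0.9945, 1.2669], [0.0, 0.0, 0.0, 1.0]]}
wrist {'vertical_fov': 59.5544, 'cx': 319.0258, 'cy': 206.0052, 'k1': -0.0797, 'pose': [[-0.3633, 0.8968, 0.2526, 0.178], [0.9317, 0.3494, 0.0993, -0.6546], [0.0007, 0.2714, -0.9625, 0.3839], [0.0, 0.0, 0.0, 1.0]]}
```

View pics/scene0.png

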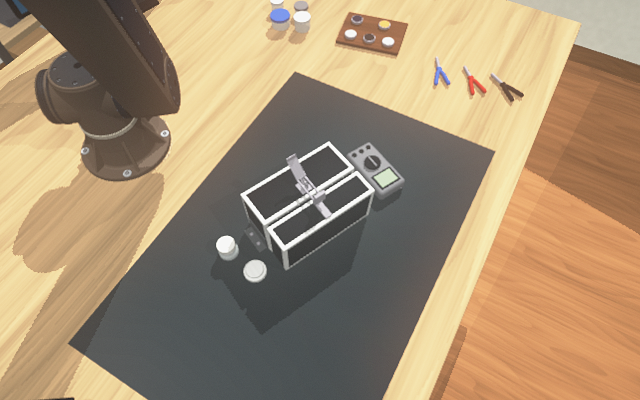

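View pics/top0.png

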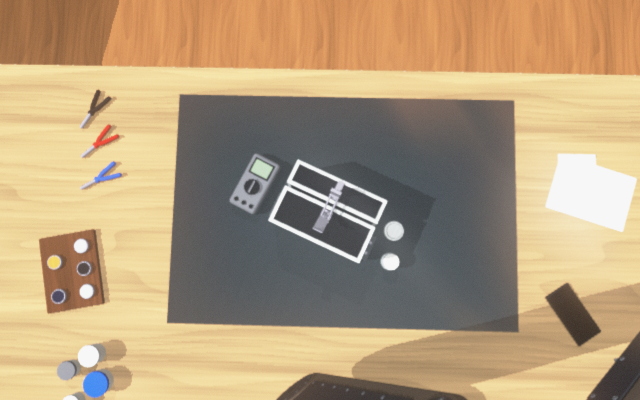

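View pics/wrist0.png

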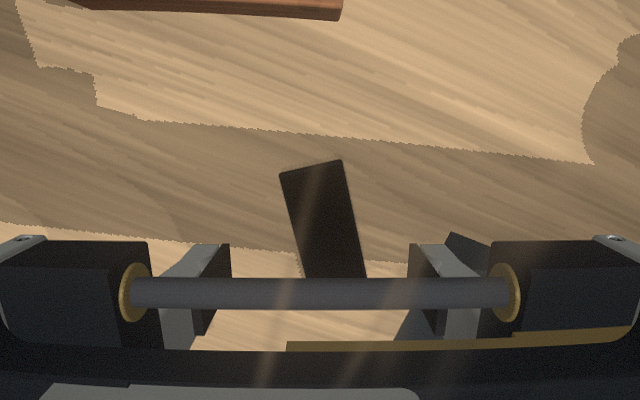

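```bash
python3 - <<'E'
import cv2
t=cv2.imread('pics/top0.png')[140:280,220:440]; cv2.imwrite('pics/topz.png',cv2.resize(t,None,fx=3.6,fy=3.6,interpolation=cv2.INTER_CUBIC))
t=cv2.imread('pics/scene0.png')[130:280,210:410]; cv2.imwrite('pics/scz.png',cv2.resize(t,None,fx=4,fy=4,interpolation=cv2.INTER_CUBIC))
E
```

```text
(no output)
```

View pics/topz.png

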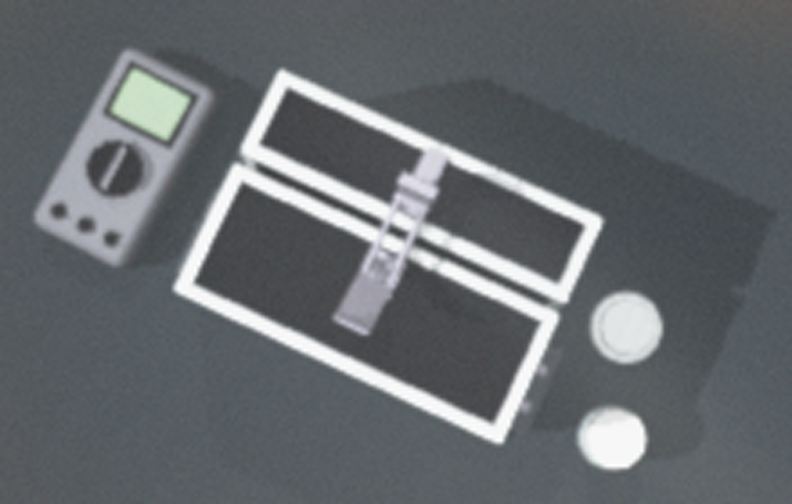

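View pics/scz.png

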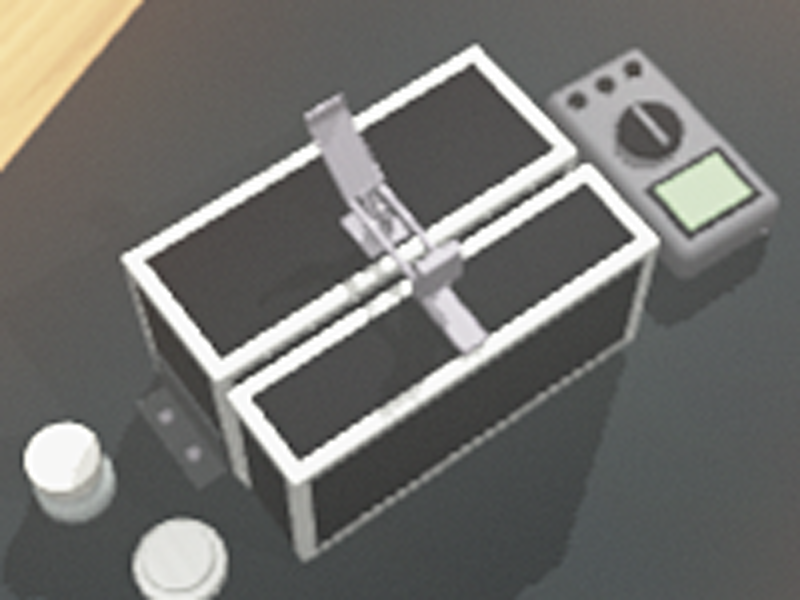

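```bash
cat >> h.py <<'E'
def proj(P,p):
    T=np.linalg.inv(p['pose']); c=P@T[:3,:3].T+T[:3,3]
    s=c[:,:2]/c[:,2:]; r2=(s**2).sum(1,keepdims=True); s=s*(1+p['k1']*r2)
    f=200/np.tan(np.radians(p['vertical_fov'])/2)
    return s*f+[p['cx'],p['cy']]
def c2w(P,pose): # pose x,y,yaw
    c,s=np.cos(pose[2]),np.sin(pose[2]); P=np.asarray(P,float)
    return P@np.array([[c,s,0],[-s,c,0],[0,0,1]])+[pose[0],pose[1],0]
def lid(P,a):
    P=np.asarray(P,float)-[.023,0,.008]; c,s=np.cos(a),np.sin(a)
    return np.stack([c*P[:,0]+s*P[:,2],P[:,1],-s*P[:,0]+c*P[:,2]],1)+[.023,0,.008]
def draw(im,pts,lab=None,col=(0,0,255)):
    for i,q in enumerate(pts):
        cv2.circle(im,tuple(int(round(v)) for v in q),2,col,-1)
        if lab: cv2.putText(im,lab[i],(int(q[0])+4,int(q[1])),0,.4,col,1)
E
cat > fit.py <<'E'
from h import *
from scipy.optimize import least_squares
P=np.array([[22,120],[-72,120],[-72,-120],[22,-120]])/1e3; B=np.c_[P,np.full(4,.13)]
L=np.array([[24,120],[86,120],[86,-120],[24,-120]])/1e3; L=np.c_[L,np.full(4,.13)]
top=np.array([[238,165],[177,290],[500,442],[557,316],[242,152],[283,68],[603,217],[567,302]])/3.6+[220,140]
sc=np.array([[577,152],[475,45],[125,258],[215,378],[590,165],[658,240],[300,480],[232,398]])/4+[210,130]
pt,ps=arm.camera_params('top'),arm.camera_params('scene')
def pr(v):
    W=np.r_[c2w(B,v),c2w(lid(L,v[3]),v)]; return proj(W,pt)-top,proj(W,ps)-sc
r=least_squares(lambda v:np.concatenate(pr(v)).ravel(),[.47,.02,-.43,.06],loss='soft_l1')
print(r.x,r.cost); a,b=pr(r.x); print(a.round(1).tolist(),b.round(1).tolist())
np.save('pose0.npy',r.x)
for n in 'top','scene': 
  for t in ('lever_press','loop_tab','loop_bar','keeper_seat','lever_pivot'):
    arm.grab_frame(n); print(n,t,[(round(d['score'],2),np.round(d['box'],1).tolist()) for d in arm.search_frame(t,n)][:2])
E
python3 fit.py
```

```text
[ 0.53753872  0.04632684 -0.41531255  0.06657961] 9.587689552177373
[[-0.9, -1.3], [-0.9, -0.9], [0.1, -0.3], [0.7, -1.1], [-0.2, -1.4], [-0.5, -0.5], [0.1, -0.5], [-0.4, -1.0]] [[-0.5, -0.6], [-0.5, -0.3], [-1.6, -0.5], [-0.4, 0.3], [-0.9, -0.8], [0.0, 0.3], [-1.9, 1.2], [-2.0, -1.1]]
top lever_press [(0.54, [313.7, 186.3, 339.4, 234.4])]
top loop_tab [(0.6, [327.0, 189.1, 337.3, 200.9])]
top loop_bar [(0.72, [322.6, 187.8, 344.8, 213.0])]
top keeper_seat [(0.86, [287.7, 161.3, 385.3, 224.8])]
top lever_pivot [(0.94, [270.1, 157.5, 389.0, 260.2]), (0.67, [288.0, 155.8, 389.9, 227.9])]
scene lever_press [(0.55, [286.6, 155.7, 323.9, 203.0])]
scene loop_tab [(0.68, [303.0, 179.2, 326.9, 203.9]), (0.64, [285.8, 155.5, 325.7, 203.7])]
scene loop_bar [(0.62, [298.4, 175.0, 327.6, 201.9])]
scene keeper_seat [(0.6, [271.6, 170.7, 374.7, 268.9])]
scene lever_pivot [(0.77, [239.3, 144.3, 374.1, 269.8]), (0.46, [300.8, 175.2, 326.5, 207.4])]
```

```bash
cat >> h.py <<'E'
from scipy.spatial.transform import Rotation as Ro
def tool(tilt,yaw):  # tool x along case +x, fingers tilted: tool top leans to case +x by tilt
    # fingers dir = -(z cos + x sin)
    return Ro.from_euler('z',yaw)*Ro.from_euler('y',tilt)*Ro.from_euler('x',np.pi)
def cmd(pos,R,p0=None,R0=None):
    s=arm.get_state(); p0=s['eef_pos'] if p0 is None else p0
    R0=Ro.from_euler('xyz',s['ee_rot']) if R0 is None else R0
    print('shift',((np.asarray(pos)-p0)/.2).round(4).tolist(),'turn',((R*R0.inv()).as_rotvec()/np.pi).round(4).tolist())
E
python3 - <<'E'
from h import *
v=np.load('pose0.npy'); p=c2w([[-.048,0,.42]],v)[0]; print(p)
cmd(p,tool(0,v[2]))
E
```

```text
[0.49361919 0.06569369 0.42      ]
shift [1.239, 3.4716, 0.0767] turn [0.0, 0.0, 0.7491]
```

```bash
python3 -m inch '[[[0.1,0.22,0.02,0,0,0.05],[0.2,0.48,0.04,0,0,0.1],[0.3,0.74,0.08,0,0,0.15],[0.4,1.0,0.08,0,0,0.2]]]'
python3 -m inch '[[[0.1,0.25,0,0,0,0.05],[0.2,0.5,0,0,0,0.1],[0.3,0.75,0,0,0,0.15],[0.4,1.0,0,0,0,0.2]]]'
python3 -m inch '[[[0.1,0.25,0,0,0,0.05],[0.2,0.5,0,0,0,0.1],[0.3,0.75,0,0,0,0.15],[0.4,1.0,0,0,0,0.2]]]'
python3 -m inch '[[[0.01,0.2,0,0,0,0.05],[0.03,0.35,0,0,0,0.1],[0.04,0.47,0,0,0,0.149],[0.04,0.47,0,0,0,0.149],[0.04,0.47,0,0,0,0.149]]]'
python3 - <<'E'
from h import *
v=np.load('pose0.npy'); print(arm.get_state()['q'])
cmd(c2w([[-.048,0,.42]],v)[0],tool(0,v[2]))
p=arm.camera_params('wrist'); np.save('w1.npy',p['pose']); im=snap('wrist','w1.png')
for t in ('lever_press','loop_tab','loop_bar'): print(t,[(round(d['score'],2),np.round(d['box'],1).tolist()) for d in arm.search_frame(t,'wrist')][:2])
E
```

```text
t: 1.65
eef_pos: [0.3263, -0.4272, 0.4214]
ee_rot: [-3.14, -0.0, -2.135]
force: [2.0, 0.1, 0.5]
width: 0.0877
t: 2.15
eef_pos: [0.4061, -0.227, 0.4211]
ee_rot: [-3.141, -0.0, -1.507]
force: [0.8, -0.8, -0.4]
width: 0.0875
t: 2.65
eef_pos: [0.4861, -0.0268, 0.4211]
ee_rot: [-3.141, -0.0, -0.878]
force: [0.4, -0.7, 0.5]
width: 0.0877
t: 3.28
eef_pos: [0.4937, 0.0651, 0.4207]
ee_rot: [3.142, 0.0, -0.418]
force: [0.7, 0.4, 0.6]
width: 0.0878
[ 5.26574159e-01  5.30080815e-02 -3.43207146e-01  1.63529827e-05
 -1.17462963e+00  6.26674283e-01]
shift [-0.0004, 0.0028, -0.0035] turn [0.0, -0.0, 0.0007]
lever_press [(0.65, [297.1, 51.1, 339.6, 229.6])]
loop_tab [(0.6, [299.1, 52.1, 340.8, 160.7]), (0.32, [459.9, 69.3, 504.0, 119.1])]
loop_bar [(0.92, [298.2, 53.5, 340.1, 163.1]), (0.39, [82.3, 59.7, 169.9, 203.5])]
```

View pics/w1.png

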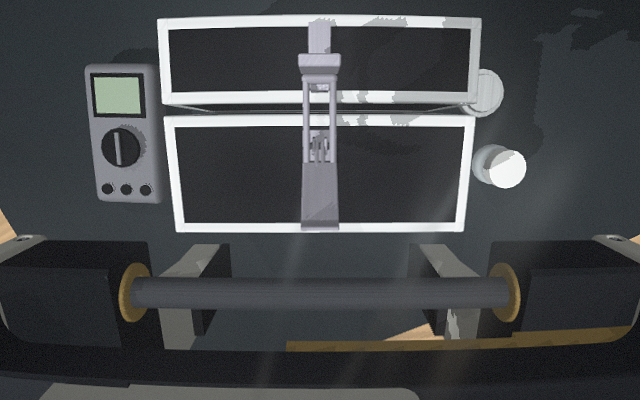

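```bash
python3 - <<'E'
import cv2
t=cv2.imread('pics/w1.png')[5:245,150:500]; t=t[:,100:240]; cv2.imwrite('pics/w1z.png',cv2.resize(t,None,fx=2.5*1,fy=2.5,interpolation=cv2.INTER_CUBIC))
t=cv2.imread('pics/w1.png')[5:245,150:490]; cv2.imwrite('pics/w1y.png',cv2.resize(t,None,fx=2.3,fy=2.3,interpolation=cv2.INTER_CUBIC))
t=cv2.imread('pics/scene0.png')[145:225,270:350]; cv2.imwrite('pics/scy.png',cv2.resize(t,None,fx=7,fy=7,interpolation=cv2.INTER_CUBIC))
E
```

```text
(no output)
```

View pics/w1z.png

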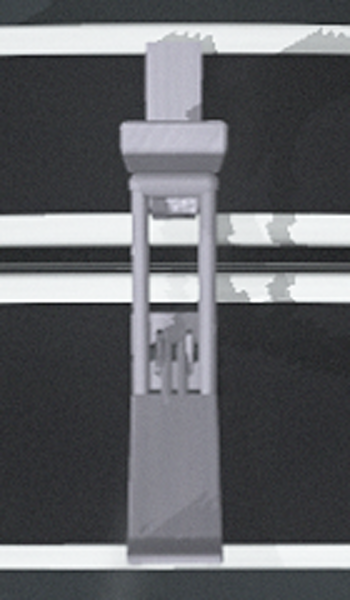

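View pics/w1y.png

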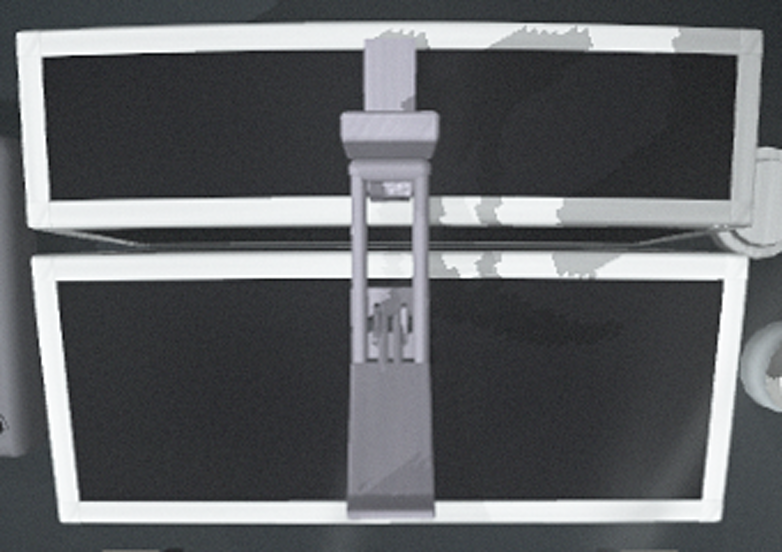

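View pics/scy.png

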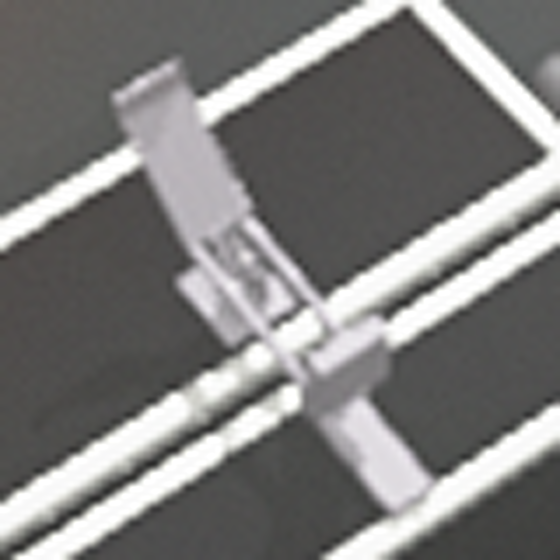

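```bash
cat > fit2.py <<'E'
from h import *
from scipy.optimize import least_squares
P=np.array([[22,120],[22,-120],[-72,-120],[-72,120]])/1e3; B=np.c_[P,np.full(4,.13)]
L=np.array([[86,120],[86,-120],[24,120],[24,-120]])/1e3; L=np.c_[L,np.full(4,.13)]
u=(np.array([[31,256],[747,254],[722,522],[62,523],[16,30],[763,28],[30,228],[752,228]])+.5)/2.3-.5+[150,5]
pw=arm.camera_params('wrist'); pw['pose']=np.load('w1.npy')
def pr(v):
    W=np.r_[c2w(B,v)+[0,0,v[4]],c2w(lid(L,v[3]),v)+[0,0,v[4]]]; return proj(W,pw)-u
for z in (0,1):
    r=least_squares(lambda v:np.r_[pr(v).ravel(),v[4]*(1e5 if z==0 else 100)],[.5375,.046,-.415,.06,0])
    print(r.x.round(4),r.cost); print(pr(r.x).round(1).tolist())
v=r.x; np.save('pose1.npy',v)
# lever tip + loop
def lev(a,d,y,h=0): return np.array([-d*np.cos(a)+h*np.sin(a),y,.144+d*np.sin(a)+h*np.cos(a)])
def loop(a,b,lx,y,lz): # slope b: bar up positive
    p=lev(a,.016,0); return p+np.array([lx*np.cos(b)-lz*np.sin(b),y,lx*np.sin(b)+lz*np.cos(b)])
def model(a,b):
    return np.array([lev(a,.07,.012,.004),lev(a,.07,-.012,.004),loop(a,b,.065-.004,.013,.0275),loop(a,b,.069,.013,.0275),loop(a,b,.069,-.013,.0275)])
zz=np.array([[128,562],[222,562],[125,172],[121,122],[228,122]]); uu=(zz+.5)/2.5-.5+[250,5]
f=lambda w: proj(c2w(model(*w[:2]),v)+[0,0,v[4]],pw)-uu
r=least_squares(lambda w:f(w).ravel(),[.5,0.]); print(r.x,f(r.x).round(1).tolist())
bar=loop(*r.x[:2],.058,0,0); print('bar',bar,'pin',loop(*r.x[:2],0,0,0))
im=cv2.imread('pics/w1.png'); draw(im,proj(c2w(model(*r.x),v)+[0,0,v[4]],pw)); 
K=np.array([bar,[.05,0,.139],[.0465,.0065,.139],[.0505,.0065,.1482],[.0505,-.0065,.1482]]); draw(im,proj(c2w(K,v)+[0,0,v[4]],pw),col=(0,255,0))
im=im[5:245,230:410]; cv2.imwrite('pics/ov1.png',cv2.resize(im,None,fx=2.5,fy=2.5,interpolation=cv2.INTER_CUBIC))
E
python3 fit2.py
```

```text
[ 0.5365  0.0463 -0.416   0.0604 -0.    ] 3.274164797210196
[[-0.4, 0.2], [1.6, 0.3], [-0.0, -0.3], [-0.9, -0.1], [-0.1, 0.6], [0.4, 0.6], [-1.0, -0.1], [0.4, -0.9]]
[ 0.5365  0.0463 -0.416   0.0611 -0.0007] 2.5152287676826273
[[0.0, 0.2], [1.1, 0.3], [-0.4, -0.6], [-0.6, -0.3], [0.3, 0.7], [-0.0, 0.8], [-0.6, -0.2], [-0.0, -1.0]]
[0.78857905 0.04099413] [[-0.4, 0.2], [0.6, 0.1], [-2.4, -3.8], [-1.1, 1.8], [1.0, 1.7]]
bar [0.04667361 0.         0.15772663] pin [-0.01127766  0.          0.15534964]
```

View pics/ov1.png

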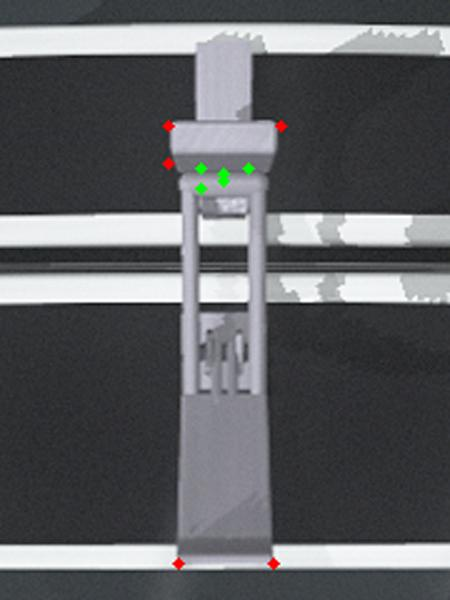

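```bash
sed -i 's/\[125,172\]/[122,151]/' fit2.py; cat >> fit2.py <<'E'
ps=arm.camera_params('scene'); im=cv2.imread('pics/scene0.png'); im=cv2.resize(im[145:225,270:350],None,fx=7,fy=7,interpolation=cv2.INTER_CUBIC)
draw(im,(proj(c2w(model(*r.x),v)+[0,0,v[4]],ps)-[270,145]+.5)*7-.5); cv2.imwrite('pics/ov2.png',im)
E
python3 fit2.py | tail -2
```

```text
[ 0.78644527 -0.05198693] [[-0.4, 0.3], [0.6, 0.2], [-0.7, 1.3], [-0.5, -1.0], [0.3, -1.1]]
bar [0.04661979 0.         0.15231167] pin [-0.01130186  0.          0.15532555]
```

View pics/ov2.png

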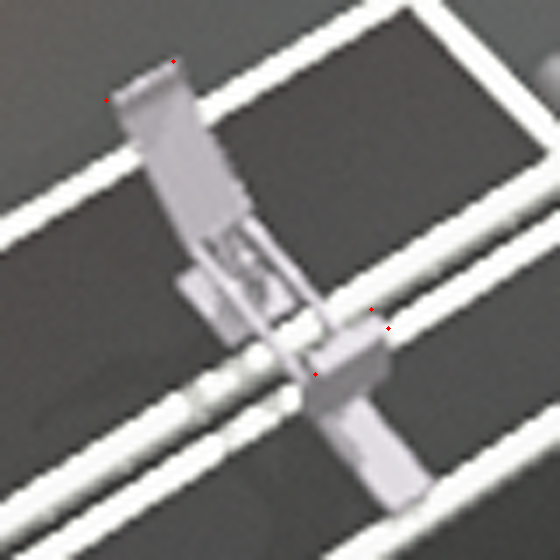

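```bash
cat >> h.py <<'E'
V=np.load('pose1.npy')
def tcp(gx,gz,tilt,gy=0):
    p=np.array([[gx+.159*np.sin(tilt),gy,gz+.159*np.cos(tilt)]]); return c2w(p,V)[0]
def case(): # current grasp point in case coords
    s=arm.get_state(); R=Ro.from_euler('xyz',s['ee_rot']); g=s['eef_pos']+R.apply([0,0,.159])
    d=g-[V[0],V[1],0]; c,sn=np.cos(V[2]),np.sin(V[2]); f=s['force']
    t=R.apply([0,0,-1]); tx=c*t[0]+sn*t[1]
    print('t %.2f grasp case %s tilt %.3f Fcase %s w %.4f'%(s['t'],(np.array([c*d[0]+sn*d[1],-sn*d[0]+c*d[1],d[2]])*1e3).round(1),np.arcsin(tx),np.round([c*f[0]+sn*f[1],-sn*f[0]+c*f[1],f[2]],1),s['width']))
E
python3 - <<'E'
from h import *
case()
cmd(tcp(.0546,.24,.1),tool(.1,V[2]))
a=tcp(.0546,.24,.1); b=tcp(.0546,.172,.1); print((b-a)/.2)
E
```

```text
t 3.48 grasp case [-46.5  -0.4 261.7] tilt -0.000 Fcase [0.1 0.5 0.6] w 0.0877
shift [0.536, -0.2344, -0.1127] turn [0.0129, 0.0292, 0.0005]
[ 0.    0.   -0.34]
```

```bash
python3 -m inch '[[[0.2,-0.09,-0.03,0.006,0.014,0],[0.4,-0.18,-0.08,0.0129,0.0292,0.0005],[0.536,-0.2344,-0.1127,0.0129,0.0292,0.0005],[0.536,-0.2344,-0.1127,0.0129,0.0292,0.0005]]]' 46 20
python3 - <<'E'
from h import *
case()
p=arm.camera_params('wrist'); np.save('w2.npy',p['pose']); im=snap('wrist','w2.png')
E
```

```text
t: 3.98
eef_pos: [0.6024, 0.017, 0.3963]
ee_rot: [3.14, 0.102, -0.418]
force: [0.0, -0.9, -0.3]
width: 0.0531
t 3.98 grasp case [ 55.9  -0.4 238.1] tilt 0.102 Fcase [ 0.4 -0.9 -0.3] w 0.0531
```

View pics/w2.png

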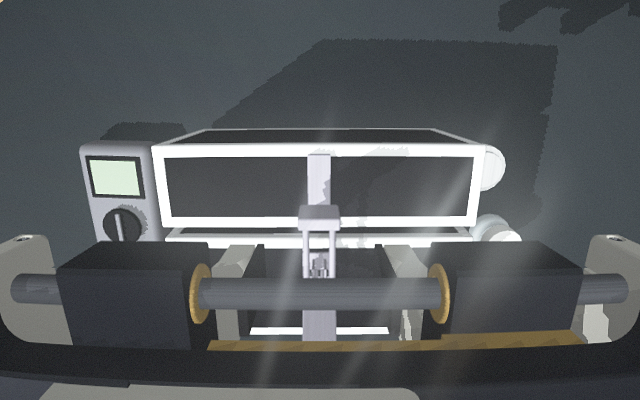

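```bash
python3 -m inch '[[[0,0,-0.12,0,0,0],[0,0,-0.24,0,0,0],[0,0,-0.31,0,0,0],[-0.002,0.002,-0.335,0,0,0],[-0.002,0.002,-0.335,0,0,0]]]' 46 20
python3 -c "
from h import *
case(); snap('wrist','w3.png'); snap('scene','s3.png')"
```

```text
t: 4.65
eef_pos: [0.6006, 0.019, 0.3317]
ee_rot: [-3.141, 0.1, -0.414]
force: [0.8, 0.2, 0.3]
width: 0.0459
t 4.65 grasp case [ 53.8   1.  173.4] tilt 0.100 Fcase [0.7 0.5 0.3] w 0.0459
```

View pics/w3.png

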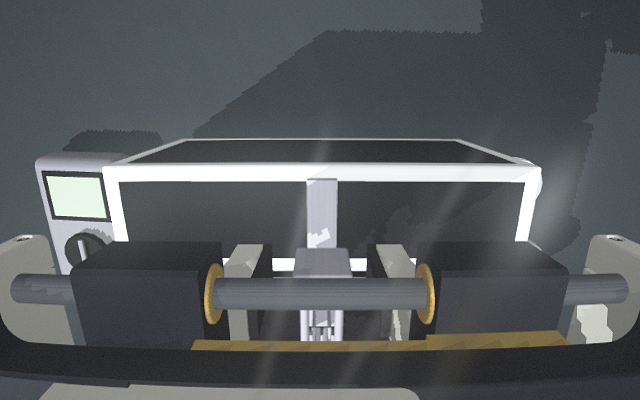

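```bash
python3 -m inch '[[[0,-0.002,0,0,0,0],[0,-0.003,0,0,0,0],[0,-0.003,0,0,0,0],[0,-0.003,0,0,0,0],[0,-0.003,0,0,0,0],[0,-0.003,0,0,0,0]]]' 20 25
python3 -c "
from h import *
case(); snap('wrist','w4.png')"
```

```text
t: 5.5
eef_pos: [0.6007, 0.0181, 0.3313]
ee_rot: [3.141, 0.1, -0.414]
force: [1.0, -3.3, 2.0]
width: 0.0257
t 5.50 grasp case [ 54.2   0.  173.1] tilt 0.100 Fcase [ 2.2 -2.6  2. ] w 0.0257
```

View pics/w4.png

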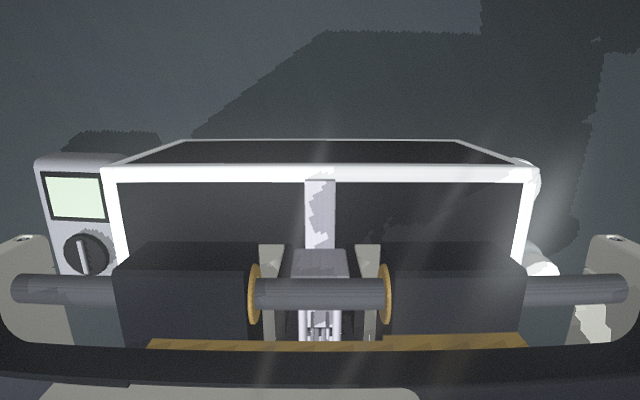

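```bash
cat >> h.py <<'E'
def grip(a,bz):
    px,pz=-.016*np.cos(a),.144+.016*np.sin(a); b=np.arcsin((bz-pz)/.058); bx=px+.058*np.cos(b)
    return bx,b,bx+.007*np.cos(b)-.02*np.sin(b),bz+.007*np.sin(b)+.02*np.cos(b)
def rows(wps,off,t0=.05):
    s=arm.get_state(); p0=s['eef_pos']; R0=Ro.from_euler('xyz',s['ee_rot'])
    for a,bz in wps:
        bx,b,gx,gz=grip(a,bz); t=-b+t0
        print('a%.2f bx %.1f b %.3f'%(a,bx*1e3,b),end=' '); cmd(tcp(gx+off[0],gz+off[1],t),tool(t,V[2]),p0,R0)
E
python3 - <<'E'
from h import *
rows([(.786,.1523),(.85,.155),(1.0,.156),(1.15,.156),(1.3,.156),(1.45,.156),(1.6,.156),(1.75,.156),(1.9,.156)],(-.0004,.0012))
E
```

```text
a0.79 bx 46.6 b -0.052 shift [0.0014, -0.0012, -0.0001] turn [0.0003, 0.0006, -0.0006]
a0.85 bx 47.4 b -0.018 shift [-0.023, 0.0095, 0.017] turn [-0.0041, -0.0095, -0.0006]
a1.00 bx 49.3 b -0.025 shift [-0.0081, 0.0029, 0.0213] turn [-0.0031, -0.0073, -0.0006]
a1.15 bx 51.4 b -0.045 shift [0.0174, -0.0083, 0.0192] turn [-0.0006, -0.0015, -0.0006]
a1.30 bx 53.6 b -0.059 shift [0.039, -0.0179, 0.0175] turn [0.0012, 0.0026, -0.0006]
a1.45 bx 55.9 b -0.067 shift [0.0561, -0.0254, 0.0165] turn [0.0023, 0.0049, -0.0006]
a1.60 bx 58.3 b -0.069 shift [0.0686, -0.0309, 0.0162] turn [0.0025, 0.0055, -0.0006]
a1.75 bx 60.7 b -0.065 shift [0.0761, -0.0343, 0.0168] turn [0.0019, 0.0042, -0.0006]
a1.90 bx 63.1 b -0.054 shift [0.0784, -0.0353, 0.0181] turn [0.0006, 0.0012, -0.0006]
```

```bash
python3 -m inch '[[[-0.012,0.005,0.009,-0.002,-0.005,0],[-0.023,0.0095,0.017,-0.004,-0.0095,0],[-0.008,0.003,0.021,-0.003,-0.007,0],[0.0175,-0.008,0.019,-0.0006,-0.0015,0],[0.039,-0.018,0.0175,0.001,0.0026,0],[0.039,-0.018,0.0175,0.001,0.0026,0]]]'
python3 -c "
from h import *
case(); snap('wrist','w5.png'); snap('scene','s5.png')"
```

```text
t: 6.3
eef_pos: [0.6082, 0.0148, 0.3339]
ee_rot: [3.14, 0.112, -0.415]
force: [-5.0, -0.5, 0.3]
width: 0.0257
t 6.30 grasp case [ 60.6  -0.  175.9] tilt 0.112 Fcase [-4.4 -2.5  0.3] w 0.0257
```

View pics/w5.png

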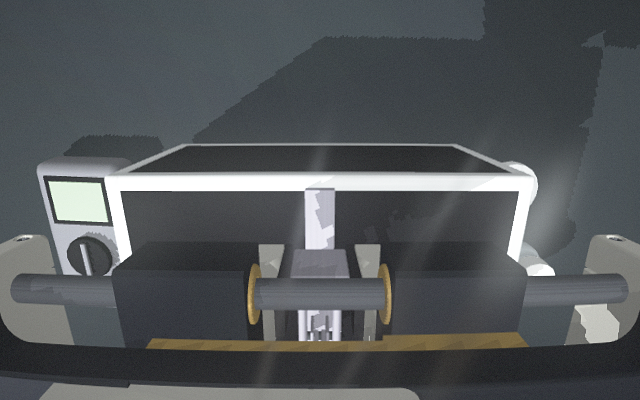

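View pics/s5.png

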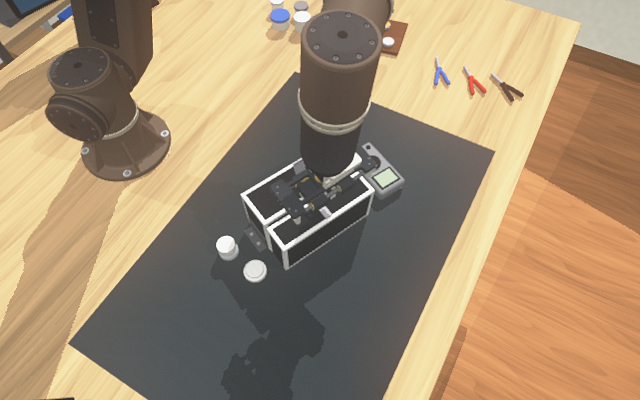

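```bash
python3 -m inch '[[[0.017,-0.0075,-0.001,0.001,0.002,0],[0.0295,-0.013,-0.0013,0.001,0.003,0],[0.037,-0.0164,-0.0007,0.0005,0.0015,0],[0.0394,-0.0174,0.0006,-0.0005,-0.0015,0],[0.0394,-0.0174,0.0006,-0.0005,-0.0015,0]]]'
python3 -c "
from h import *
case(); snap('scene','s6.png'); snap('top','t6.png')
im=cv2.imread('pics/s6.png')[130:230,240:380]; cv2.imwrite('pics/s6z.png',cv2.resize(im,None,fx=5,fy=5))"
```

```text
t: 7.02
eef_pos: [0.6162, 0.0111, 0.3349]
ee_rot: [3.142, 0.104, -0.414]
force: [-3.5, -3.1, 0.2]
width: 0.0255
t 7.03 grasp case [ 70.7   0.  176.8] tilt 0.104 Fcase [-1.9 -4.2  0.2] w 0.0255
```

View pics/s6z.png

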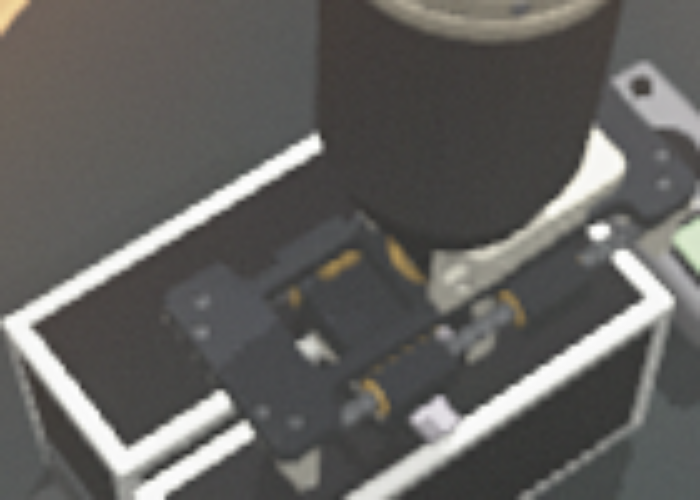

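```bash
python3 - <<'E'
from h import *
rows([(1.9,.156),(1.9,.152),(1.9,.148),(1.9,.144),(1.9,.141),(1.9,.139),(1.9,.138)],(-.0004,.0012))
E
```

```text
a1.90 bx 63.1 b -0.054 shift [0.0004, -0.0008, 0.0004] turn [0.0, 0.0001, -0.0006]
a1.90 bx 62.7 b -0.123 shift [0.0547, -0.0248, -0.0303] turn [0.0089, 0.0203, -0.0006]
a1.90 bx 62.1 b -0.193 shift [0.1074, -0.0481, -0.0653] turn [0.0179, 0.0406, -0.0006]
a1.90 bx 61.2 b -0.264 shift [0.1585, -0.0706, -0.1048] turn [0.027, 0.0612, -0.0006]
a1.90 bx 60.3 b -0.318 shift [0.1956, -0.087, -0.1375] turn [0.0339, 0.077, -0.0006]
a1.90 bx 59.6 b -0.355 shift [0.2198, -0.0977, -0.1609] turn [0.0386, 0.0876, -0.0006]
a1.90 bx 59.2 b -0.373 shift [0.2317, -0.103, -0.173] turn [0.041, 0.093, -0.0006]
```

```bash
python3 -m inch '[[[0.027,-0.012,-0.015,0.0045,0.01,0],[0.0547,-0.0248,-0.0303,0.009,0.0203,0],[0.081,-0.0365,-0.0475,0.0134,0.0305,0],[0.1074,-0.0481,-0.0653,0.018,0.0406,0],[0.133,-0.0595,-0.085,0.0225,0.051,0],[0.1585,-0.0706,-0.1048,0.027,0.0612,0],[0.1585,-0.0706,-0.1048,0.027,0.0612,0]]]'
python3 -c "
from h import *
case(); snap('wrist','w7.png')"
```

```text
t: 8.0
eef_pos: [0.6486, -0.0032, 0.3133]
ee_rot: [-3.141, 0.314, -0.415]
force: [-3.3, -1.3, 2.4]
width: 0.0254
t 8.00 grasp case [ 73.4  -0.  162.1] tilt 0.314 Fcase [-2.5 -2.5  2.4] w 0.0254
```

View pics/w7.png

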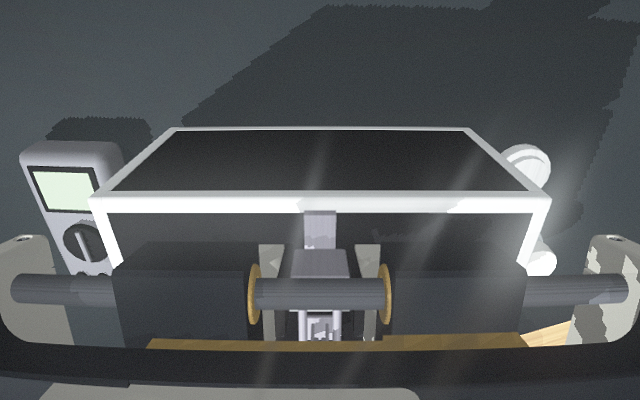

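```bash
python3 -m inch '[[[0.018,-0.008,-0.016,0.0035,0.008,0],[0.037,-0.0164,-0.0327,0.007,0.0158,0],[0.049,-0.022,-0.044,0.009,0.021,0],[0.0613,-0.0271,-0.0561,0.0116,0.0264,0],[0.0613,-0.0271,-0.0561,0.0116,0.0264,0]]]'
python3 -c "
from h import *
case()"
```

```text
t: 8.68
eef_pos: [0.6608, -0.0086, 0.3023]
ee_rot: [-3.141, 0.405, -0.414]
force: [1.4, -4.2, -0.2]
width: 0.0254
t 8.68 grasp case [ 73.2   0.  156.1] tilt 0.405 Fcase [ 3.  -3.3 -0.2] w 0.0254
```

```bash
python3 - <<'E'
from h import *
rows([(1.9,.139),(1.8,.139),(1.7,.139),(1.6,.139),(1.5,.139),(1.4,.139),(1.3,.139),(1.2,.139)],(-.0004,.0012))
E
```

```text
a1.90 bx 59.6 b -0.355 shift [-0.003, 0.001, 0.0021] turn [-0.0002, -0.0001, -0.0005]
a1.80 bx 57.9 b -0.363 shift [-0.0047, 0.0018, -0.0011] turn [0.0009, 0.0023, -0.0005]
a1.70 bx 56.2 b -0.368 shift [-0.0086, 0.0034, -0.0031] turn [0.0016, 0.0038, -0.0005]
a1.60 bx 54.5 b -0.370 shift [-0.0143, 0.006, -0.004] turn [0.0019, 0.0045, -0.0005]
a1.50 bx 52.9 b -0.370 shift [-0.022, 0.0094, -0.0038] turn [0.0018, 0.0043, -0.0005]
a1.40 bx 51.4 b -0.366 shift [-0.0316, 0.0136, -0.0024] turn [0.0013, 0.0033, -0.0005]
a1.30 bx 50.0 b -0.360 shift [-0.0429, 0.0186, 0.0001] turn [0.0005, 0.0014, -0.0005]
a1.20 bx 48.7 b -0.350 shift [-0.0559, 0.0244, 0.0036] turn [-0.0007, -0.0013, -0.0005]
```

```bash
python3 -m inch '[[[-0.0017,0.0008,-0.003,0.001,0.0024,0],[-0.0056,0.0024,-0.005,0.0018,0.004,0],[-0.0113,0.005,-0.006,0.002,0.0046,0],[-0.019,0.0084,-0.006,0.002,0.0044,0],[-0.019,0.0084,-0.006,0.002,0.0044,0]]]'
python3 -c "
from h import *
case()"
python3 -m inch '[[[-0.005,0.002,0.001,0,0,0],[-0.0096,0.0042,0.0015,-0.0005,-0.001,0],[-0.0096,0.0042,0.0015,-0.0005,-0.001,0]]]'
python3 -c "
from h import *
case()"
```

```text
t: 9.3
eef_pos: [0.6567, -0.0068, 0.3016]
ee_rot: [-3.141, 0.419, -0.414]
force: [1.9, -4.7, -0.7]
width: 0.0255
t 9.30 grasp case [ 66.6   0.  156.4] tilt 0.419 Fcase [ 3.6 -3.5 -0.7] w 0.0255
t: 9.68
eef_pos: [0.655, -0.006, 0.3021]
ee_rot: [-3.141, 0.415, -0.414]
force: [2.8, -5.9, -0.2]
width: 0.0256
t 9.68 grasp case [ 65.5   0.  156.5] tilt 0.415 Fcase [ 4.9 -4.2 -0.2] w 0.0256
```

```bash
python3 -m inch '[[[-0.0055,0.0025,0.0012,-0.0004,-0.001,0],[-0.0113,0.005,0.0025,-0.0008,-0.002,0],[-0.0113,0.005,0.0025,-0.0008,-0.002,0]]]'
python3 -c "
from h import *
case()"
python3 -m inch '[[[-0.0065,0.003,0.0018,-0.0006,-0.0013,0],[-0.0065,0.003,0.0018,-0.0006,-0.0013,0]]]'
python3 -c "
from h import *
case(); snap('wrist','w8.png')"
```

```text
t: 10.05
eef_pos: [0.6535, -0.0054, 0.3029]
ee_rot: [-3.14, 0.406, -0.414]
force: [6.7, -7.4, -0.9]
width: 0.0255
t 10.05 grasp case [6.520e+01 1.000e-01 1.568e+02] tilt 0.406 Fcase [ 9.1 -4.1 -0.9] w 0.0255
t: 10.3
eef_pos: [0.6525, -0.005, 0.3035]
ee_rot: [-3.14, 0.4, -0.414]
force: [8.0, -8.6, -0.2]
width: 0.0256
t 10.30 grasp case [6.500e+01 1.000e-01 1.571e+02] tilt 0.400 Fcase [10.8 -4.6 -0.2] w 0.0256
```

View pics/w8.png

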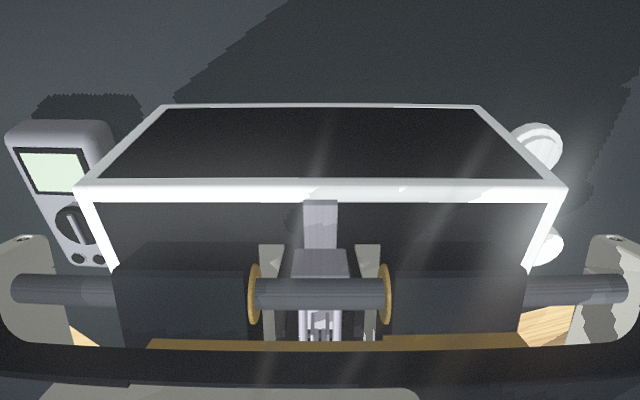

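```bash
python3 -m inch '[[[0.004,-0.002,0,0,0,0],[0.008,-0.0035,0,0,0,0]]]'
python3 -c "
from h import *
case()"
python3 -m inch '[[[0,0,0,0,0,0],[0,0,0,0,0,0],[0,0,0,0,0,0]]]' 46
python3 - <<'E'
from h import *
case(); t=.4; d=c2w([[.07*np.sin(t),0,.07*np.cos(t)]],[0,0,V[2]])[0]/.2; print(d)
E
```

```text
t: 10.6
eef_pos: [0.6531, -0.0052, 0.3032]
ee_rot: [-3.141, 0.403, -0.414]
force: [1.8, -5.9, 1.0]
width: 0.0261
t 10.60 grasp case [6.51e+01 1.00e-01 1.57e+02] tilt 0.403 Fcase [ 4.  -4.6  1. ] w 0.0261
t: 10.98
eef_pos: [0.6525, -0.0044, 0.3024]
ee_rot: [-3.141, 0.406, -0.414]
force: [0.4, -0.2, -0.5]
width: 0.0453
t 10.97 grasp case [ 63.8   0.5 156.3] tilt 0.406 Fcase [ 0.4 -0.1 -0.5] w 0.0453
[ 0.1246717  -0.05507886  0.32237135]
```

```bash
python3 -m inch '[[[0.02,-0.01,0.055,0,0,0],[0.062,-0.0275,0.16,0,0,0],[0.125,-0.055,0.322,0,0,0],[0.125,-0.055,0.5,0,0,0],[0.125,-0.055,0.5,0,0,0]]]'
python3 - <<'E'
from h import *
case(); p=arm.camera_params('wrist'); np.save('w9.npy',p['pose']); snap('wrist','w9.png'); im=snap('scene','s9.png')
cv2.imwrite('pics/s9z.png',cv2.resize(im[130:230,240:380],None,fx=5,fy=5,interpolation=cv2.INTER_CUBIC))
E
```

```text
t: 11.6
eef_pos: [0.6783, -0.0163, 0.407]
ee_rot: [-3.138, 0.399, -0.413]
force: [0.2, 0.3, -0.9]
width: 0.0459
t 11.60 grasp case [ 93.2   0.5 260.5] tilt 0.399 Fcase [ 0.1  0.4 -0.9] w 0.0459
```

View pics/w9.png

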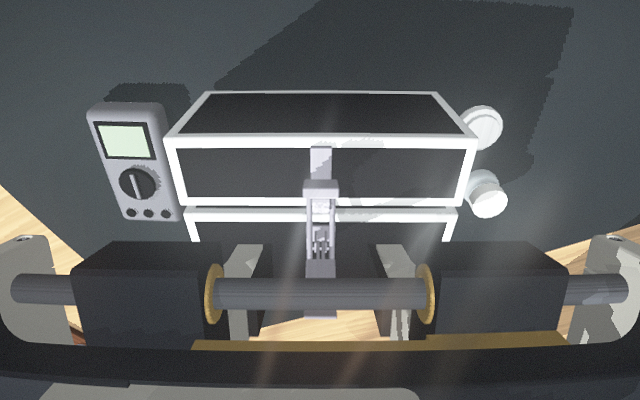

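View pics/s9z.png

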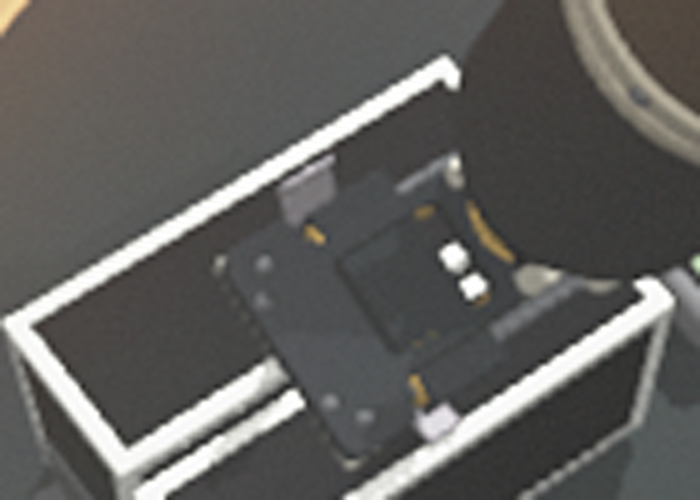

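```bash
python3 - <<'E'
import cv2
im=cv2.imread('pics/w9.png')[130:330,250:390]; cv2.imwrite('pics/w9z.png',cv2.resize(im,None,fx=3,fy=3,interpolation=cv2.INTER_CUBIC))
from h import *
cmd(tcp(-.048,.28,0),tool(0,V[2]))
E
```

```text
shift [-0.9249, 0.408, 0.1785] turn [-0.0523, -0.1176, -0.0006]
```

View pics/w9z.png

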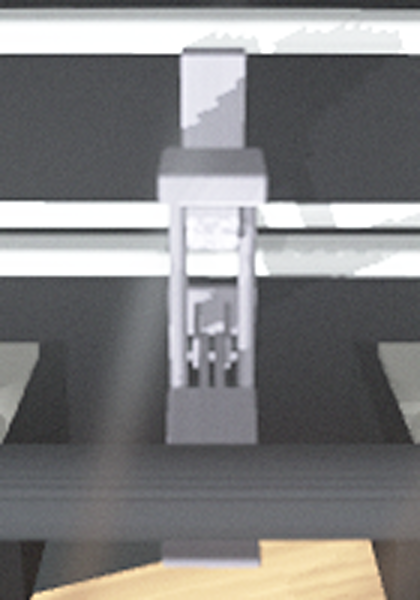

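```bash
python3 -m inch '[[[-0.15,0.07,0.06,-0.012,-0.026,0],[-0.38,0.17,0.12,-0.025,-0.055,0],[-0.62,0.27,0.17,-0.04,-0.09,0],[-0.85,0.37,0.1785,-0.0523,-0.1176,-0.0006],[-0.925,0.408,0.1785,-0.0523,-0.1176,-0.0006],[-0.925,0.408,0.1785,-0.0523,-0.1176,-0.0006]]]' 46
python3 - <<'E'
from h import *
case(); p=arm.camera_params('wrist'); np.save('w10.npy',p['pose']); im=snap('wrist','w10.png'); s=snap('scene','s10.png')
cv2.imwrite('pics/w10z.png',cv2.resize(im[20:240,220:420],None,fx=2.7,fy=2.7,interpolation=cv2.INTER_CUBIC))
E
```

```text
t: 12.45
eef_pos: [0.4918, 0.0662, 0.4385]
ee_rot: [3.141, 0.001, -0.414]
force: [0.7, 0.4, 0.2]
width: 0.046
t 12.45 grasp case [-4.910e+01  1.000e-01  2.795e+02] tilt 0.001 Fcase [0.5 0.7 0.2] w 0.0460
```

View pics/w10z.png

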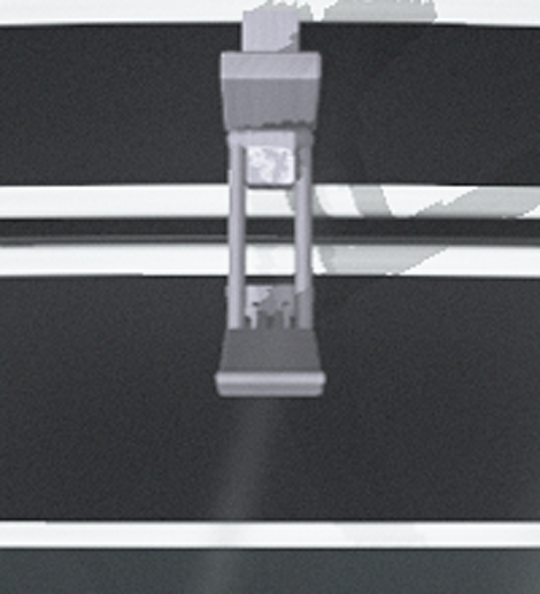

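View pics/s10.png

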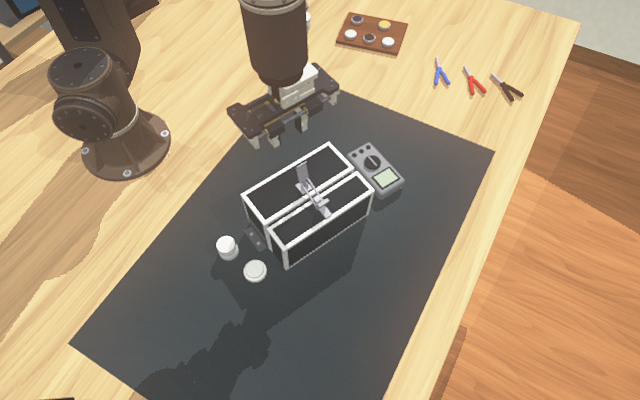

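```bash
cat > fit3.py <<'E'
from h import *
from scipy.optimize import least_squares
exec(open('fit2.py').read().split('# lever tip')[1].split('zz=')[0].split('\n',1)[1])
pw=arm.camera_params('wrist'); pw['pose']=np.load('w10.npy'); v=V
zz=np.array([[216,394],[324,394],[222,80],[221,55],[321,55]]); uu=(zz+.5)/2.7-.5+[220,20]
f=lambda w: proj(c2w(model(*w[:2]),v),pw)-uu
r=least_squares(lambda w:f(w).ravel(),[1.3,-.35]); print(r.x,f(r.x).round(1).tolist())
print('bar',loop(*r.x[:2],.058,0,0))
im=cv2.imread('pics/s10.png')[130:230,250:390]; im=cv2.resize(im,None,fx=5,fy=5,interpolation=cv2.INTER_CUBIC)
ps=arm.camera_params('scene'); draw(im,(proj(c2w(model(*r.x),v),ps)-[250,130]+.5)*5-.5); cv2.imwrite('pics/ov3.png',im)
E
python3 fit3.py
```

```text
[ 1.38667368 -0.45213377] [[0.2, -0.0], [0.8, 0.0], [-0.5, 0.5], [0.1, -0.2], [-0.1, -0.1]]
bar [0.04924264 0.         0.13439017]
```

View pics/ov3.png

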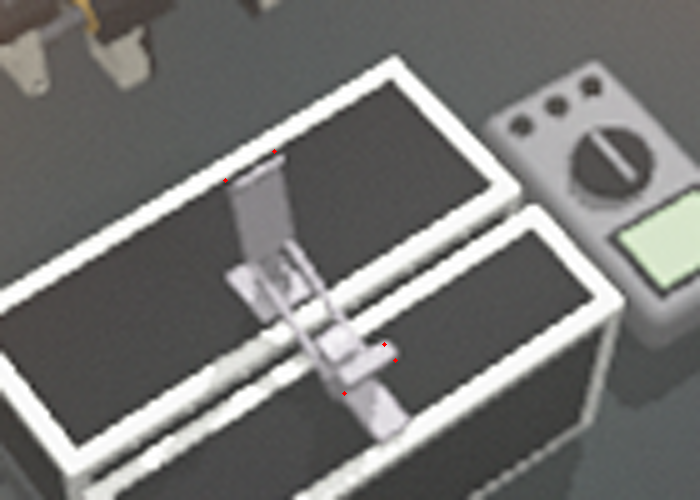

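```bash
cat >> h.py <<'E'
def press(a,d=.05,t=-.1,off=0):
    C=np.array([-d*np.cos(a)+.004*np.sin(a),.144+d*np.sin(a)+.004*np.cos(a)])
    ax=np.array([-np.sin(t),-np.cos(t)]); tx=np.array([np.cos(t),-np.sin(t)])
    g=C-.019*ax+.0095*tx; return g
def prows(As,t=-.1,p0=None,R0=None):
    s=arm.get_state(); 
    for a in As:
        g=press(a,t=t); print('a%.2f g %s'%(a,(g*1e3).round(1)),end=' '); cmd(tcp(g[0],g[1],t),tool(t,V[2]),p0,R0)
E
python3 - <<'E'
from h import *
cmd(tcp(.022,.28,-.1),tool(-.1,V[2])); cmd(tcp(.022,.214,-.1),tool(-.1,V[2])); prows([1.39])
E
```

```text
shift [0.2433, -0.1105, 0.0006] turn [-0.0127, -0.0297, 0.0]
shift [0.2433, -0.1105, -0.3294] turn [-0.0127, -0.0297, 0.0]
a1.39 g [  2.5 213.8] shift [0.1541, -0.0711, -0.3306] turn [-0.0127, -0.0297, 0.0]
```

```bash
python3 -m inch '[[[0.12,-0.055,0.001,-0.006,-0.015,0],[0.2433,-0.1105,0.001,-0.0127,-0.0297,0],[0.2433,-0.1105,0.001,-0.0127,-0.0297,0],[0.2433,-0.1105,-0.1,-0.0127,-0.0297,0],[0.2433,-0.1105,-0.22,-0.0127,-0.0297,0],[0.2433,-0.1105,-0.33,-0.0127,-0.0297,0],[0.2433,-0.1105,-0.33,-0.0127,-0.0297,0]]]' 0 20
python3 - <<'E'
from h import *
case(); snap('wrist','w11.png'); im=snap('scene','s11.png')
cv2.imwrite('pics/s11z.png',cv2.resize(im[130:230,240:380],None,fx=5,fy=5,interpolation=cv2.INTER_CUBIC))
prows([1.39,1.3,1.2,1.1,1.0,.9,.8,.7,.6])
E
```

```text
t: 13.42
eef_pos: [0.5413, 0.0432, 0.3701]
ee_rot: [3.139, -0.097, -0.417]
force: [-0.5, -0.5, 0.7]
width: 0.0003
t 13.43 grasp case [ 21.   -1.4 211.9] tilt -0.097 Fcase [-0.2 -0.7  0.7] w 0.0003
a1.39 g [  2.5 213.8] shift [-0.0884, 0.0409, -0.0026] turn [0.0001, 0.0001, 0.0002]
a1.30 g [ -2.  213.1] shift [-0.1088, 0.0499, -0.0058] turn [0.0001, 0.0001, 0.0002]
a1.20 g [ -6.8 211.9] shift [-0.1311, 0.0597, -0.0118] turn [0.0001, 0.0001, 0.0002]
a1.10 g [-11.6 210.2] shift [-0.1527, 0.0693, -0.0202] turn [0.0001, 0.0001, 0.0002]
a1.00 g [-16.1 208.1] shift [-0.1734, 0.0784, -0.0309] turn [0.0001, 0.0001, 0.0002]
a0.90 g [-20.4 205.5] shift [-0.1931, 0.0871, -0.0438] turn [0.0001, 0.0001, 0.0002]
a0.80 g [-24.4 202.5] shift [-0.2115, 0.0952, -0.0588] turn [0.0001, 0.0001, 0.0002]
a0.70 g [-28.1 199.1] shift [-0.2284, 0.1027, -0.0757] turn [0.0001, 0.0001, 0.0002]
a0.60 g [-31.5 195.4] shift [-0.2437, 0.1095, -0.0944] turn [0.0001, 0.0001, 0.0002]
```

View pics/s11z.png

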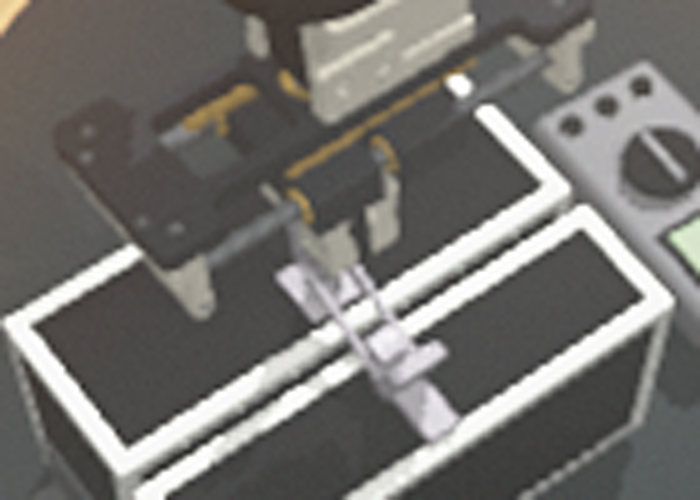

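View pics/w11.png

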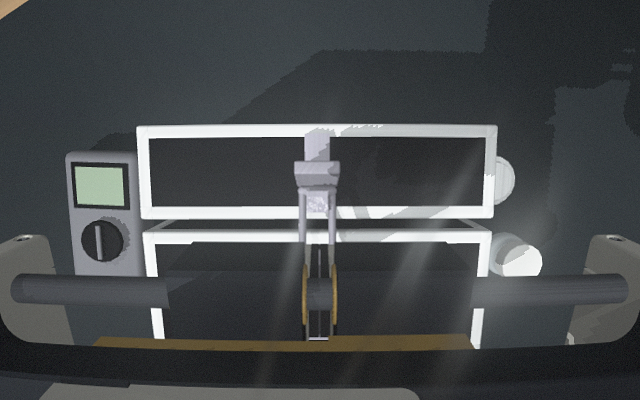

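```bash
python3 -m inch '[[[-0.03,0.015,-0.002,0,0,0],[-0.06,0.028,-0.002,0,0,0],[-0.0884,0.041,-0.0026,0,0,0],[-0.109,0.05,-0.006,0,0,0],[-0.131,0.06,-0.012,0,0,0],[-0.131,0.06,-0.012,0,0,0]]]'
python3 - <<'E'
from h import *
case()
E
python3 -m inch '[[[-0.0215,0.0096,-0.0084,0,0,0],[-0.042,0.0187,-0.0191,0,0,0],[-0.042,0.0187,-0.0191,0,0,0]]]'
python3 - <<'E'
from h import *
case()
im=snap('scene','s12.png')
cv2.imwrite('pics/s12z.png',cv2.resize(im[130:230,240:380],None,fx=5,fy=5,interpolation=cv2.INTER_CUBIC))
prows([1.0,.9,.8,.7,.6,.5,.4,.3,.2,.15,.1,.05,0])
E
```

```text
t: 14.28
eef_pos: [0.515, 0.0557, 0.3703]
ee_rot: [-3.14, -0.102, -0.416]
force: [4.4, -3.7, -1.4]
width: 0.0005
t 14.28 grasp case [-7.300e+00  1.000e-01  2.122e+02] tilt -0.102 Fcase [ 5.5 -1.6 -1.4] w 0.0005
t: 14.65
eef_pos: [0.5072, 0.0593, 0.3672]
ee_rot: [-3.14, -0.104, -0.415]
force: [7.6, -5.9, -0.6]
width: 0.0002
t 14.65 grasp case [-15.5   0.3 209.1] tilt -0.104 Fcase [ 9.3 -2.3 -0.6] w 0.0002
a1.00 g [-16.1 208.1] shift [-0.0, -0.0002, -0.0046] turn [0.0001, 0.0013, -0.0002]
a0.90 g [-20.4 205.5] shift [-0.0197, 0.0085, -0.0175] turn [0.0001, 0.0013, -0.0002]
a0.80 g [-24.4 202.5] shift [-0.0381, 0.0166, -0.0325] turn [0.0001, 0.0013, -0.0002]
a0.70 g [-28.1 199.1] shift [-0.055, 0.024, -0.0494] turn [0.0001, 0.0013, -0.0002]
a0.60 g [-31.5 195.4] shift [-0.0703, 0.0308, -0.0681] turn [0.0001, 0.0013, -0.0002]
a0.50 g [-34.4 191.3] shift [-0.0838, 0.0368, -0.0884] turn [0.0001, 0.0013, -0.0002]
a0.40 g [-36.9 187. ] shift [-0.0954, 0.0419, -0.11] turn [0.0001, 0.0013, -0.0002]
a0.30 g [-39.  182.5] shift [-0.1049, 0.0461, -0.1328] turn [0.0001, 0.0013, -0.0002]
a0.20 g [-40.7 177.7] shift [-0.1124, 0.0494, -0.1565] turn [0.0001, 0.0013, -0.0002]
a0.15 g [-41.3 175.3] shift [-0.1153, 0.0507, -0.1687] turn [0.0001, 0.0013, -0.0002]
a0.10 g [-41.8 172.8] shift [-0.1176, 0.0517, -0.1809] turn [0.0001, 0.0013, -0.0002]
a0.05 g [-42.2 170.3] shift [-0.1194, 0.0525, -0.1933] turn [0.0001, 0.0013, -0.0002]
a0.00 g [-42.4 167.9] shift [-0.1206, 0.053, -0.2058] turn [0.0001, 0.0013, -0.0002]
```

View pics/s12z.png

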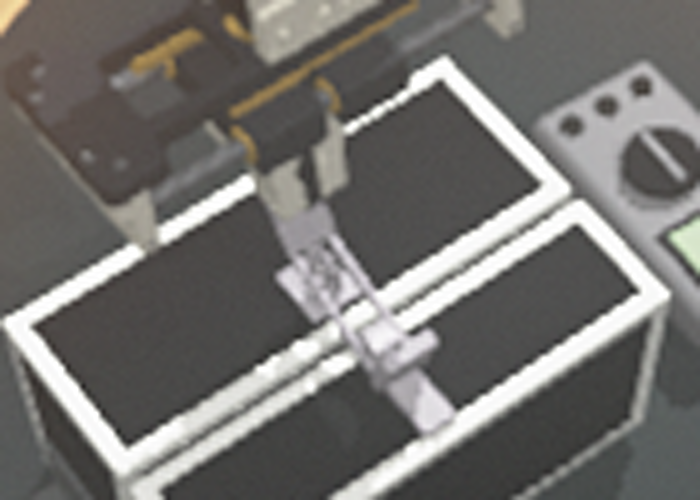

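```bash
python3 -m inch '[[[-0.01,0.0044,-0.0062,0,0,0],[-0.0197,0.0087,-0.0129,0,0,0],[-0.029,0.013,-0.02,0,0,0],[-0.038,0.0168,-0.0279,0,0,0],[-0.0465,0.0205,-0.036,0,0,0],[-0.055,0.0242,-0.0448,0,0,0],[-0.055,0.0242,-0.0448,0,0,0]]]'
python3 - <<'E'
from h import *
case()
E
python3 -m inch '[[[-0.008,0.0034,-0.009,0,0,0],[-0.0153,0.0068,-0.0187,0,0,0],[-0.022,0.01,-0.029,0,0,0],[-0.0288,0.0128,-0.039,0,0,0],[-0.0288,0.0128,-0.039,0,0,0]]]'
python3 - <<'E'
from h import *
case(); im=snap('scene','s13.png')
cv2.imwrite('pics/s13z.png',cv2.resize(im[130:230,240:380],None,fx=5,fy=5,interpolation=cv2.INTER_CUBIC))
E
```

```text
t: 15.58
eef_pos: [0.4965, 0.064, 0.359]
ee_rot: [-3.14, -0.105, -0.415]
force: [5.4, -6.6, 4.6]
width: 0.0007
t 15.57 grasp case [-27.1   0.4 200.9] tilt -0.105 Fcase [ 7.6 -3.8  4.6] w 0.0007
t: 16.2
eef_pos: [0.4903, 0.0667, 0.3509]
ee_rot: [-3.14, -0.104, -0.415]
force: [2.8, -3.6, 5.0]
width: 0.0005
t 16.20 grasp case [-34.    0.3 192.7] tilt -0.104 Fcase [ 4.  -2.1  5. ] w 0.0005
```

View pics/s13z.png

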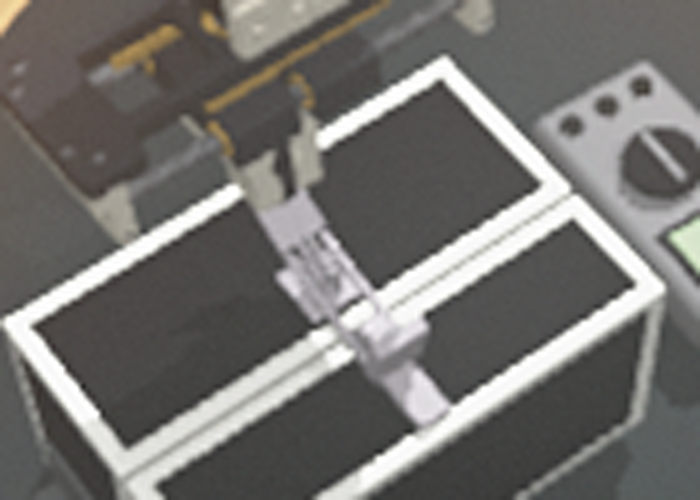

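```bash
python3 -m inch '[[[-0.006,0.0026,-0.0108,0,0,0],[-0.0116,0.0051,-0.0216,0,0,0],[-0.0165,0.0073,-0.033,0,0,0],[-0.0211,0.0093,-0.0444,0,0,0],[-0.025,0.011,-0.056,0,0,0],[-0.0286,0.0126,-0.0681,0,0,0],[-0.0286,0.0126,-0.0681,0,0,0]]]'
python3 - <<'E'
from h import *
case()
prows([.15,.1,.05,0])
E
```

```text
t: 17.12
eef_pos: [0.4841, 0.0694, 0.3354]
ee_rot: [-3.141, -0.1, -0.416]
force: [1.4, -0.8, 2.0]
width: 0.0006
t 17.12 grasp case [-4.130e+01  1.000e-01  1.772e+02] tilt -0.100 Fcase [ 1.6 -0.2  2. ] w 0.0006
a0.15 g [-41.3 175.3] shift [0.0006, -0.0002, -0.0097] turn [-0.0001, 0.0002, 0.0]
a0.10 g [-41.8 172.8] shift [-0.0018, 0.0009, -0.0219] turn [-0.0001, 0.0002, 0.0]
a0.05 g [-42.2 170.3] shift [-0.0035, 0.0016, -0.0343] turn [-0.0001, 0.0002, 0.0]
a0.00 g [-42.4 167.9] shift [-0.0047, 0.0022, -0.0468] turn [-0.0001, 0.0002, 0.0]
```

```bash
python3 -m inch '[[[0,0,-0.005,0,0,0],[0,0,-0.01,0,0,0],[0,0,-0.015,0,0,0],[0,0,-0.02,0,0,0],[0,0,-0.0225,0,0,0],[0,0,-0.025,0,0,0],[0,0,-0.025,0,0,0]]]'
python3 - <<'E'
from h import *
case(); im=snap('scene','s14.png')
cv2.imwrite('pics/s14z.png',cv2.resize(im[130:230,240:380],None,fx=5,fy=5,interpolation=cv2.INTER_CUBIC))
E
```

```text
t: 18.0
eef_pos: [0.4841, 0.0692, 0.3305]
ee_rot: [-3.141, -0.1, -0.416]
force: [-1.0, 0.7, 1.4]
width: 0.0003
t 18.00 grasp case [-41.3  -0.2 172.3] tilt -0.100 Fcase [-1.2  0.2  1.4] w 0.0003
```

View pics/s14z.png

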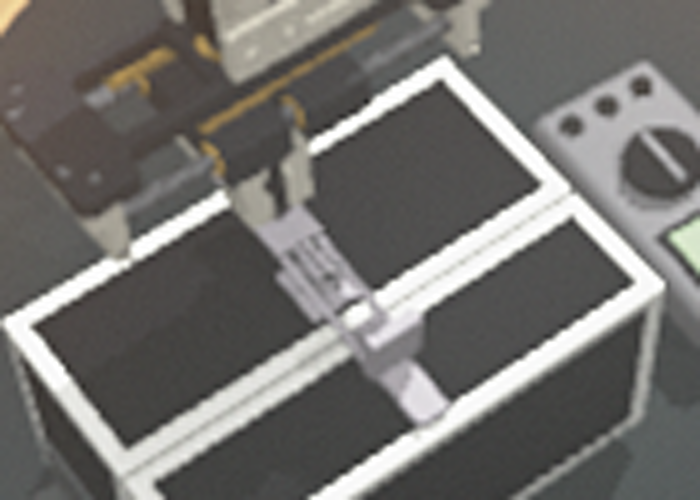

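```bash
python3 -m inch '[[[0,0,-0.002,0,0,0],[0,0,-0.004,0,0,0],[0,0,-0.006,0,0,0],[0,0,-0.008,0,0,0],[0,0,-0.01,0,0,0],[0,0,-0.012,0,0,0],[0,0,-0.012,0,0,0]]]'
python3 -c "
from h import *
case()"
python3 -m inch '[[[0,0,-0.0015,0,0,0],[0,0,-0.003,0,0,0],[0,0,-0.0045,0,0,0],[0,0,-0.006,0,0,0],[0,0,-0.006,0,0,0]]]'
python3 -c "
from h import *
case()"
```

```text
t: 18.92
eef_pos: [0.4842, 0.0693, 0.3282]
ee_rot: [-3.141, -0.101, -0.416]
force: [-0.2, 0.5, -0.1]
width: 0.0006
t 18.93 grasp case [-41.2  -0.  170. ] tilt -0.101 Fcase [-0.4  0.4 -0.1] w 0.0006
t: 19.55
eef_pos: [0.4842, 0.0693, 0.327]
ee_rot: [-3.141, -0.101, -0.416]
force: [0.8, 0.6, -0.4]
width: 0.0002
t 19.55 grasp case [-4.120e+01 -1.000e-01  1.688e+02] tilt -0.101 Fcase [ 0.6  0.8 -0.4] w 0.0002
```

```bash
python3 -m inch '[[[0,0,-0.0015,0,0,0],[0,0,-0.003,0,0,0],[0,0,-0.0045,0,0,0],[0,0,-0.0045,0,0,0]]]'
python3 -c "
from h import *
case()"
python3 -m inch '[[[0,0,-0.0015,0,0,0],[0,0,-0.003,0,0,0],[0,0,-0.0045,0,0,0],[0,0,-0.0045,0,0,0]]]'
python3 -c "
from h import *
case(); im=snap('scene','s15.png')
cv2.imwrite('pics/s15z.png',cv2.resize(im[130:230,240:380],None,fx=5,fy=5,interpolation=cv2.INTER_CUBIC))"
```

```text
t: 20.05
eef_pos: [0.4842, 0.0693, 0.3262]
ee_rot: [-3.141, -0.101, -0.416]
force: [-0.8, -0.6, 1.9]
width: 0.0006
t 20.05 grasp case [-41.1  -0.  168. ] tilt -0.101 Fcase [-0.5 -0.8  1.9] w 0.0006
t: 20.55
eef_pos: [0.4842, 0.0693, 0.3259]
ee_rot: [-3.141, -0.101, -0.416]
force: [-4.0, -0.2, 7.4]
width: 0.0003
t 20.55 grasp case [-41.1   0.  167.7] tilt -0.101 Fcase [-3.5 -1.7  7.4] w 0.0003
```

View pics/s15z.png

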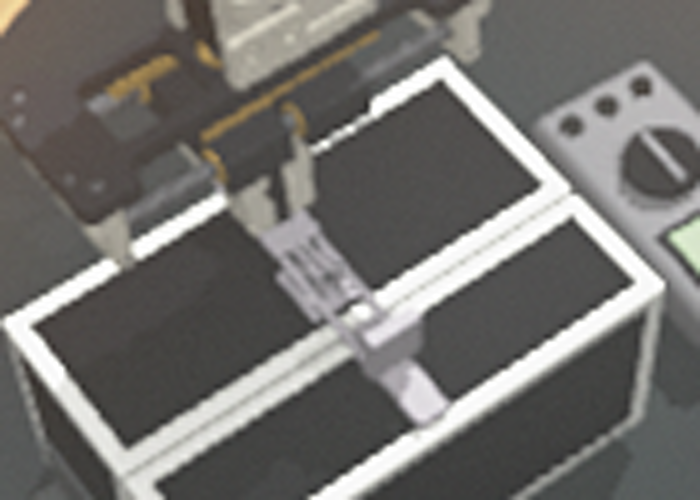

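```bash
python3 -m inch '[[[0,0,-0.0025,0,0,0],[0,0,-0.005,0,0,0],[0,0,-0.005,0,0,0]]]'
python3 -c "
from h import *
case()"
python3 -m inch '[[[0,0,0.01,0,0,0],[0,0,0.04,0,0,0],[0,0,0.15,0,0,0],[0,0,0.3,0,0,0],[0.0,0,0.5,0,0,0],[0,0,0.5,0,0,0]]]'
python3 - <<'E'
from h import *
case(); p=arm.camera_params('wrist'); np.save('w16.npy',p['pose']); snap('wrist','w16.png'); im=snap('scene','s16.png')
cv2.imwrite('pics/s16z.png',cv2.resize(im[130:230,240:380],None,fx=5,fy=5,interpolation=cv2.INTER_CUBIC))
E
```

```text
t: 20.98
eef_pos: [0.4842, 0.0693, 0.3256]
ee_rot: [-3.141, -0.102, -0.416]
force: [-6.3, 0.9, 15.2]
width: 0.0006
t 20.98 grasp case [-4.100e+01  1.000e-01  1.674e+02] tilt -0.102 Fcase [-6.2 -1.7 15.2] w 0.0006
t: 21.72
eef_pos: [0.4849, 0.0696, 0.4275]
ee_rot: [-3.137, -0.104, -0.416]
force: [-0.5, -0.0, -0.9]
width: 0.0003
t 21.73 grasp case [-40.    1.3 269.4] tilt -0.104 Fcase [-0.5 -0.2 -0.9] w 0.0003
```

View pics/w16.png

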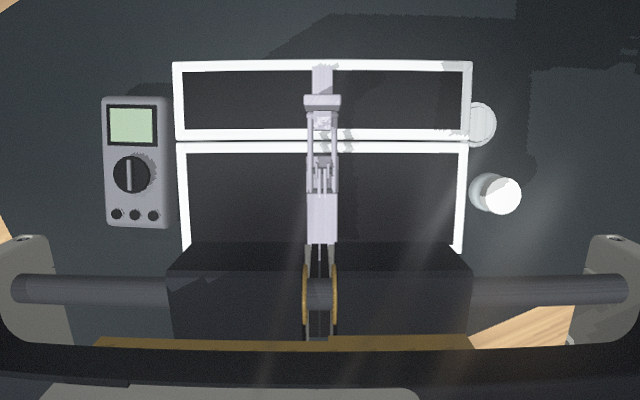

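View pics/s16z.png

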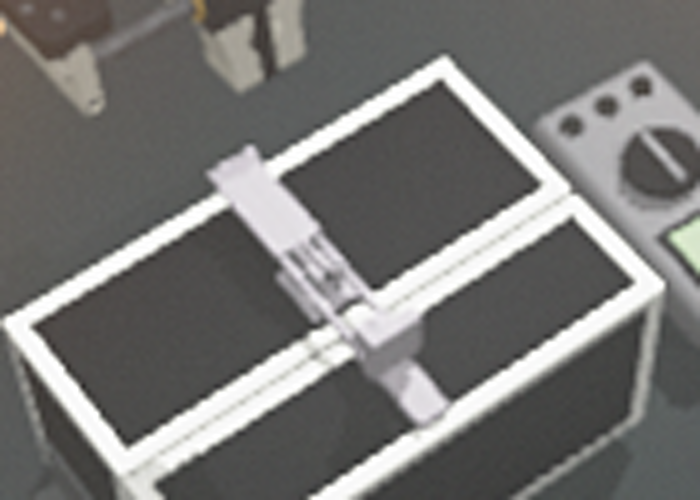

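```bash
python3 -m inch '[[[-0.1,0,0.15,0,0,0],[-0.2,0,0.3,0,0,0],[-0.2,0,0.3,0,0,0],[-0.2,0,0.3,0,0,0],[-0.2,0,0.3,0,0,0],[-0.2,0,0.3,0,0,0]]]'
python3 - <<'E'
from h import *
exec(open('fit2.py').read().split('# lever tip')[1].split('def model')[0].split('\n',1)[1])
s=snap('scene','s17.png'); ps=arm.camera_params('scene')
im=cv2.resize(s[130:230,240:380],None,fx=5,fy=5,interpolation=cv2.INTER_CUBIC)
for a,c in ((0,(0,0,255)),(.1,(0,255,0)),(.2,(255,0,0))):
    draw(im,(proj(c2w(np.array([lev(a,.07,y,.004) for y in(-.012,.012)]),V),ps)-[240,130]+.5)*5-.5,col=c)
cv2.imwrite('pics/s17z.png',im); case()
d=cv2.absdiff(cv2.imread('pics/s0.png') if 0 else cv2.imread('pics/scene0.png'),s)
for n,(a,b,c,e) in {'jar':(215,235,240,262),'holder':(242,258,270,285),'meter':(348,140,405,195)}.items(): print(n,d[b:e,a:c].mean().round(1))
E
```

```text
t: 22.58
eef_pos: [0.4444, 0.0693, 0.4833]
ee_rot: [3.14, -0.1, -0.416]
force: [0.3, -0.2, -0.4]
width: 0.0003
t 22.62 grasp case [-77.7 -16.3 325.3] tilt -0.100 Fcase [-0.3 -0.2  1. ] w 0.0003
jar 0.8
holder 1.1
meter 8.4
```

View pics/s17z.png

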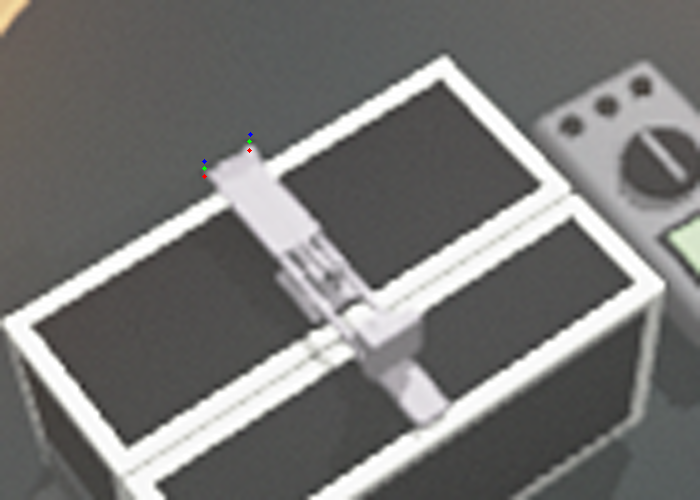

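```bash
python3 - <<'E'
import cv2,numpy as np
a=cv2.imread('pics/scene0.png');b=cv2.imread('pics/s17.png')
cv2.imwrite('pics/mcmp.png',cv2.resize(np.hstack([a[135:205,340:415],b[135:205,340:415]]),None,fx=5,fy=5))
E
```

```text
(no output)
```

View pics/mcmp.png

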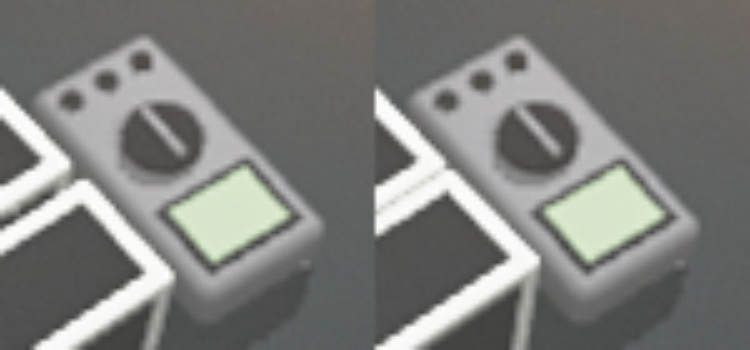

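The meter hasn't moved; the pixel difference there comes from the lid having shut. The lever tip lies on the projected point for 0 rad, and the case is still closed about a second and a half after I let go.

```bash
python3 -c "
from station import arm
print(arm.job_done())"
```

```text
the job is handed in; nothing more can be done
None
```

The case is drawn shut and latched, and I handed the job in at about 22.6 s of the 51 s allowed.

- **Hooking:** I gripped the loop's tab, dragged the lever forward to about 1.9 rad and lowered the bar past the keeper lip. I then drew it back until it met the stem at about 11 N and released it. Pictures taken afterwards showed the loop hooked over the keeper with the lever still up at about 1.39 rad.
- **Pressing:** I pushed the lever down with closed fingertips. The readings between moves stayed at about 10 N or less until it met its hard stop. I ended with a check press on the stop that read about 16 N, against the 40 N limit.
- **Last checks:** About 1.5 s after I let go, the scene picture showed the seam closed and the lever tip on the projected 0 rad position.
- **Meter, jar and holder:** They sit where they were. A pixel comparison showed a difference near the meter, but side by side it came from the lid edge moving, not the meter.
- **One mismatch:** After hooking, the wrist-camera fit put the bar at z 134 mm, while the arm's position gave about 139 mm. I put this down to errors in the fit, because the picture clearly showed the loop hooked.

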